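# Unlock and lift the battery pack out of a handheld terminal

## Task

The rugged handheld terminal is clamped face down in the aluminium holder on the repair mat. Slide its battery lock (the ribbed thumb tab at the camera end) all the way across to the open position, towards your left as seen from the robot, then pinch the two sprung catches in the long sides of the battery pack towards each other and lift the pack out level, leaving everything else on the bench where it lies. Finish while still holding the pack still by its pinched catches, about 10 cm above where it sat and touching nothing but the fingers; do not put it down.

Things in the scene. Friction and masses are not known exactly. Their poses are not given: they have to be found in the camera images.
- holder: Aluminium holding fixture (base 244 x 92 mm) with the grey terminal (168 x 76 mm) clamped in it face down; fixed. Origin at the centre of its underside, which lies on the mat, 3 mm above the bench. x runs along the terminal to its camera end (away from the robot, within 0.55 rad of straight ahead), y to the robot's left, z up. End jaws 30 mm high. Nothing on it is higher than the pack (56 mm).
- bay_floor (a point): Middle of the floor of the battery bay, on which the pack sits: 30 mm above the holder's origin, 10 mm from it towards the tail (-x); axes as the holder's. Low rails, 8 mm high above this floor, run along the pack from 26 to 38 mm either side of the middle line; they are cut away for 44 mm at the catches (x from -22 to 22 mm), where fingertips can reach down to the floor's level.
- lock (a joint): Battery lock slide: 0 = locked, 0.012 m = fully open (end stop). It moves along the holder's +y axis, needs about 2 N and stays where it is left. Locked, its bolt hooks over a lipped tongue at the pack's head end and keeps the pack in; from about 0.009 m the tongue is free.
- lock_tab (a point): Centre of the lock's ribbed grey thumb tab, which moves with it: 10 mm along x, 12 mm along y, 10 mm tall, on a plate at its foot that is 5 mm below this point. With the lock at 0 it is 58 mm along x from the holder's origin and 49 mm above it. Free space beside it in y: 30 mm or more; along x the pack's end is 15 mm from the tab's face.
- pack_center (a point): Centre of the black battery pack: 94 mm along x, 50 mm along y, 26 mm tall, 0.12 to 0.23 kg, with a 9 mm lipped tongue at its head end. Axes as the holder's while seated; it then sits in the middle of the bay, its centre 13 mm above the bay floor, with 1 mm play all round and 1 mm upwards against the catches.
- catch_l_pad (a point): Middle of the outer face of the left (+y) catch's grey finger pad, 16 mm along x and 17 mm tall, standing 4.5 mm proud of the pack's side at the middle of its length; 29.5 mm from the pack's centre when out. It moves with the catch.
- catch_r_pad (a point): The same of the right (-y) catch. Over both pads the pack measures 59 mm.
- catch_l (a joint): Travel of the left catch into the pack (m): 0 = out (its two teeth sit under the bay's side rail), pad flush with the pack's side at 0.0045, stop at 0.0055. Sprung outwards: 2 N to start, about 6 N when flush. The teeth are clear of the rail from 0.003 m.
- catch_r (a joint): The same of the right catch.
- driver: Bystander, to be left alone: a precision screwdriver, 145 mm long. Origin at its underside.
- tweezers: Bystander, to be left alone: steel tweezers, 140 mm long. Origin at its underside.
- spudger: Bystander, to be left alone: a black nylon pry stick, 145 mm long. Origin at its underside.
- slim_pack: Bystander, to be left alone: a spare slim battery pack, 94 x 50 x 14 mm, lying loose on the mat (not the one to take). Origin at its underside.
- phone_back: Bystander, to be left alone: a yellow phone back cover, 152 x 73 x 9 mm. Origin at its underside.
- suction_cup: Bystander, to be left alone: a black suction lifter with a ball grip, 48 mm wide and 60 mm tall. Origin at its underside.
- screw_dish: Bystander, to be left alone: a steel screw dish, 64 mm wide and 20 mm tall. Origin at its underside.

How it is judged (in metres and radians):
On the way, in this order (a step that is already met when the one before it is completed fails the run):
1. the battery lock is slid fully open (past 10 of its 12 mm) with the pack still seated (value of joint lock above 0.01 m and z of pack_center in the frame of holder below 0.0465 m), for 0.2 s.
2. both catches are pinched in by 3 mm or more while the pack still sits in its bay (value of joint each of catch_l, catch_r above 0.003 m and z of pack_center in the frame of holder below 0.0465 m), for 0.1 s.
At the end, for the whole second after the job is handed in: The pack is held still (under 20 mm/s) by the fingers with both catches pinched in by at least 3 mm, level within 15 degrees, at least 70 mm higher than it sat, free of the terminal; the lock is open (past 10 mm) (z of pack_center in the frame of holder above 0.113 m and angle between pack_center's own z axis and vertical below 0.26 rad and value of joint each of catch_l, catch_r above 0.003 m and contact force between the fingers and pack above 2 N and contact force between pack and holder below 0.05 N and linear speed of pack below 0.02 m/s and value of joint lock above 0.01 m); the arm keeps its last pose, push and grip.
It fails at once if a bystander is moved by more than 30 mm (distance of any of driver, tweezers, spudger, slim_pack, phone_back, suction_cup, screw_dish from where it was at the start of the episode above 0.03 m).
It also fails if it takes over 38 s, if anything falls off the work surface, if the arm or the gripper's body presses on something with over 40 N, if the wrist force passes 120 N, or if a joint passes its speed limit or range.

## Robot

A 6-joint arm with a two-finger parallel gripper is mounted at the origin on the work surface. World frame = base frame: x ahead of the robot, y to its left, z up, the work surface at z = 0. Lengths are in mm, angles in rad, forces in N, time in s.
With the tool pointing down it reaches from about 275 to 1000 mm from the base axis. Payload 8.4 kg.
Tool frame: the origin (TCP) lies between the finger pads; the fingertips stand r.finger_overhang ahead of it and the grasp point (between the pads) is the TCP (r.finger_overhang is the distance from the TCP to the fingertips, in mm); z points along the fingers, y is the line along which they close (so a half turn about z gives the same grasp; the last joint's range is limited). The gripper opens to 85 mm and grips with 20 to 120 N. Pads are 22 mm wide; open, the fingers measure 114 mm over their backs; the gripper's body (76 mm by 85 mm) begins 54 mm behind the grasp point. The pads swing forward as they close: fully open they stand 13 mm farther back than shut.
Start: joints at [1.158, 0.353, 1.633, -0, 1.155, -0.002], TCP at [249.588, 573.004, 214.681] pointing down, gripper open.
Joint ranges: [-2.63, 2.63], [-0.92, 2.1], [0.06, 2.66], [-1.3, 4.44], [0, 2.69], [-3.02, 3.02]. Speed limits (rad/s): [2.22, 2.22, 2.79, 3.14, 3.14, 3.14].

## Interface

Orientations are given as [roll, pitch, yaw] about the fixed x, y, z axes, in that order (R = Rz(yaw) Ry(pitch) Rx(roll)).
In Python, from rig import r, cams, sign_off gives the robot as it stands.
- The arm moves only by the shell command python3 -m crank 'ROWS' [FORCE]. ROWS is JSON, a list of rows, each a list of 7 numbers: the shift along the tool's x, y, z in m, then the turn, a rotation vector about the tool's x, y, z in rad, then the closure, from 0 (fully open) to 1 (shut). In form: [[dx, dy, dz, ax, ay, az, gripper], ...]. A call has 1 to 5 rows; each row is the pose to reach, as a shift and turn from the pose commanded when the call began, along the tool's axes at that moment; what a row does not reach only later rows make up. A row lasts 1/10 s, in which the tool goes at most 50 mm and 8.59 degrees, less where a joint would pass 70% of its speed; a pose out of reach is approached as far as the arm can. A call with a gripper value outside its range is refused whole. The fingers move at their own pace and stop on an object; FORCE is the grip in N (left out, the last holds). Time passes only in rows, so rows that repeat a pose let the fingers close. It gives the time, the measured TCP pose, the force, the opening and the grip force at its end, in the units of the state.
- r.sense(): the state, without advancing time (a new reading comes with each control period).
- cams.grab_frame(name): name is "side" or "top" or "wrist"; returns a dict with "image" (384x512x3 uint8, red, green, blue), "fx", "fy", "cx", "cy" (pixels), "position" and "orientation" of the camera in the world. Camera axes: x right, y down, z forward; pixel columns grow to the right and rows downward; lengths in mm; the calibration is good to about 2 mm. A picture is of the moment at which its call begins. There is no depth.
- sign_off(): hands the job in; it is judged then, once.
The state is a dict: "clock": time; "qpos": joint angles; "qvel": joint speeds; "joint_efforts": joint torques, N m; "eef_pos": TCP position; "tcp_rot": TCP orientation; "contact_force": force on the tool from outside, world axes, zero at the start; "wrist_torque": the same for the moment, N m; "opening": opening from 0.0 (shut) to 1.0 (fully open); "grasp_force": force on a finger pad.
Only numpy, scipy, OpenCV 4.12 (cv2) and the standard library are available. Lean on these libraries where they do the work, as an engineer would, in place of code of your own. Each camera call takes 0.05 s, during which the arm holds its last target. There are 200 camera calls.

## Working session

There is one attempt and no reset: what is moved stays moved. The work goes in short steps, Python scripts to look and compute and a shell command to move; the robot and the scene stay as the last step left them, time stands still between calls to the robot, and variables do not carry over. Pictures are saved under pics/ and viewed, at most 10 in all, crops included, and the job is handed in when it is done.

```bash
ls; mkdir -p pics
python3 - <<'E'
from rig import r,cams
import cv2
print(r.sense(), r.finger_overhang)
for n in ("top","side"):
    f=cams.grab_frame(n); print(n,f["fx"],f["fy"],f["cx"],f["cy"],f["position"],f["orientation"])
    cv2.imwrite(f"pics/{n}0.png",cv2.resize(f["image"][:,:,::-1],(768,576),interpolation=cv2.INTER_CUBIC))
E
```

```text
pics
{'clock': 0.0, 'qpos': array([ 1.15760894e+00,  3.53601191e-01,  1.63414614e+00,  2.43693642e-05,
        1.15517687e+00, -2.42153050e-03]), 'qvel': array([0.00185465, 0.00059925, 0.0016897 , 0.00023392, 0.00025972,
       0.00091655]), 'joint_efforts': array([ 1.07077224e-04, -6.05255270e+01, -3.42059970e+01,  1.32535996e-05,
        9.50824236e-03, -6.86572079e-06]), 'eef_pos': array([249.37617202, 572.55446341, 213.98587792]), 'tcp_rot': array([-3.14026117e+00, -2.55058910e-05,  2.73081692e+00]), 'contact_force': array([ 0.68702813, -0.4915664 , -0.3836289 ]), 'wrist_torque': array([-0.01221806, -0.04120745,  0.00682758]), 'grasp_force': 0.0, 'opening': 0.9986551087597867} 19.0
top 455.7984621082764 455.7984621082764 247.86397597543157 202.25670316736105 [ 474.15845229   57.59329678 1167.25658141] [-3.06176207e+00  4.44168093e-04 -1.56326681e+00]
side 441.23658459745735 441.23658459745735 260.0733306722235 189.9743165252152 [ 519.37162519 -682.74521986  793.16599139] [-2.34286037 -0.0179496  -0.07622038]
```

View pics/top0.png

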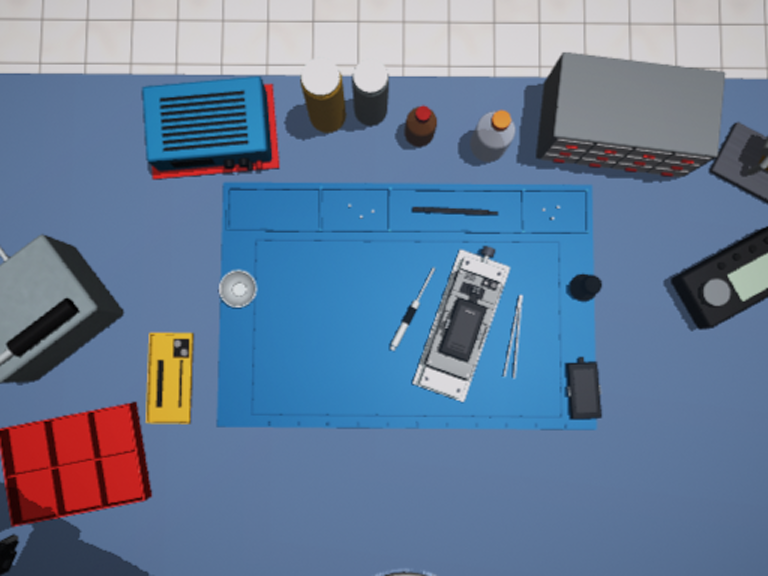

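View pics/side0.png

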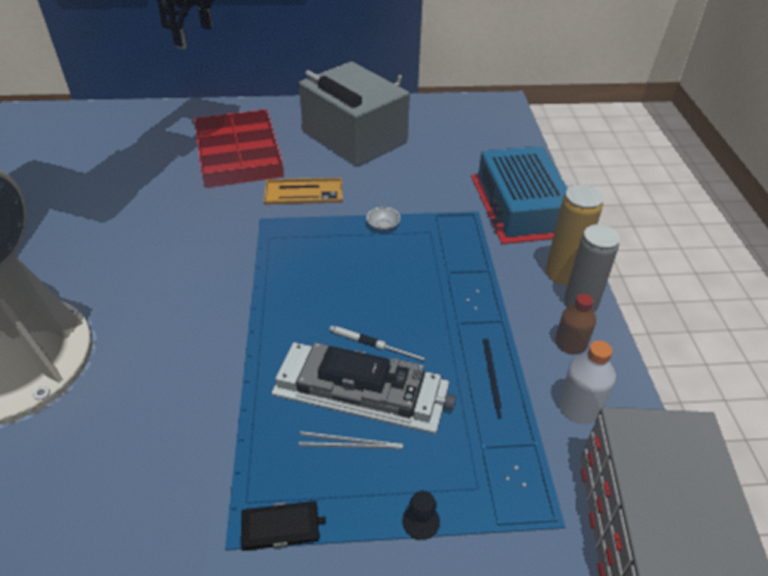

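```bash
cat > h.py <<'E'
from rig import r,cams
import numpy as np, cv2
from scipy.spatial.transform import Rotation as R
def rot(o): return R.from_euler('xyz',o).as_matrix()
def ray(f,u,v,z):
    d=rot(f["orientation"])@np.array([(u-f["cx"])/f["fx"],(v-f["cy"])/f["fy"],1])
    p=np.array(f["position"]); return p+d*(z-p[2])/d[2]
def proj(f,P):
    c=rot(f["orientation"]).T@(np.array(P)-f["position"]); return f["fx"]*c[0]/c[2]+f["cx"],f["fy"]*c[1]/c[2]+f["cy"]
def todo(target,yaw):
    "shift in tool axes (m) and turn to reach target mm, pointing down, tool yaw (TCP euler yaw)"
    s=r.sense(); M=rot(s["tcp_rot"]); d=M.T@(np.array(target)-s["eef_pos"])/1000
    G=rot([np.pi,0,yaw]); w=R.from_matrix(M.T@G).as_rotvec()
    return d.round(4),w.round(4)
def crop(f,u0,v0,u1,v1,k,name):
    cv2.imwrite(name,cv2.resize(f["image"][v0:v1,u0:u1,::-1],None,fx=k,fy=k,interpolation=cv2.INTER_CUBIC))
E
python3 - <<'E'
from h import *
f=cams.grab_frame("top")
for u,v,z in [(462,249,33),(510,263,33),(413,387,33),(464,402,33),(452,300,59),(489,308,59),(478,361,59),(440,352,59)]:
    print(u,v,ray(f,u/1.5,v/1.5,z).round(1))
w=cams.grab_frame("wrist"); s=r.sense()
M=rot(s["tcp_rot"]); print("cam in tool", M.T@(w["position"]-s["eef_pos"]), (M.T@rot(w["orientation"])).round(3), w["fx"],w["cx"],w["cy"])
crop(f,265,155,355,275,5,"pics/top1.png")
E
```

```text
462 249 [657.4 -91.6  33. ]
510 263 [ 634.4 -171.8   33. ]
413 387 [427.2 -10.2  33. ]
464 402 [403.3 -94.1  33. ]
452 300 [569.3 -71.7  59. ]
489 308 [ 556.7 -131.8   59. ]
478 361 [ 470.7 -113.5   59. ]
440 352 [484.8 -52.1  59. ]
cam in tool [  68.96880762    0.35324119 -160.02217914] [[-0.001 -0.962 -0.271]
 [ 1.    -0.001  0.001]
 [-0.001 -0.271  0.962]] 264.76952452556804 255.11374127718508 190.84674611628623
```

View pics/top1.png

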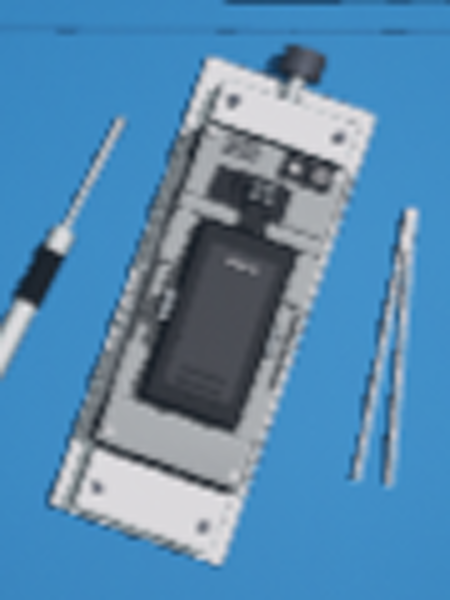

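Run:
```python
from h import *
f=cams.grab_frame("top")
g=lambda L,z:np.array([ray(f,265+u/5,155+v/5,z)[:2] for u,v in L])
for nm,L,z,dx in (("base",[(207,55),(375,118),(222,565),(50,505)],30,0),("pack",[(200,222),(303,250),(238,430),(140,398)],59,-10)):
    p=g(L,z); a=(p[0]+p[1]-p[2]-p[3])/2; b=(p[0]+p[3]-p[1]-p[2])/2
    print(nm,p.mean(0),np.linalg.norm(a),np.linalg.norm(b),np.arctan2(a[1],a[0]),np.arctan2(-b[0],b[1]))
print(todo([470,-70,215],2.81))
```

```text
base [529.85221429 -91.12649231] 237.83296141998696 89.96047999961513 -0.3343316088910149 -0.3412323226456572
pack [520.78738869 -90.3778383 ] 92.0596552303292 50.85604130226323 -0.3396145851013792 -0.28335582158185546
(array([-4.588e-01, -5.013e-01, -3.000e-04]), array([-0.0007, -0.    , -0.0792]))
```

```bash
python3 -m crank '[[-0.033,-0.036,0,0,0,0,0],[-0.066,-0.072,0,0,0,0,0],[-0.099,-0.108,0,0,0,0,0],[-0.132,-0.144,0,0,0,0,0],[-0.165,-0.18,0,0,0,0,0]]' 30; python3 -m crank '[[-0.033,-0.036,0,0,0,0,0],[-0.066,-0.072,0,0,0,0,0],[-0.099,-0.108,0,0,0,0,0],[-0.132,-0.144,0,0,0,0,0],[-0.165,-0.18,0,0,0,0,0]]'; python3 -c "
from h import *
print(todo([460,-70,210],2.805), r.sense()['contact_force'])"
```

```text
clock: 0.75
eef_pos: [329.2, 340.3, 214.7]
tcp_rot: [3.141, 0.0, 2.731]
contact_force: [1.6, 0.3, 0.8]
opening: 0.996
grasp_force: 0.0
clock: 1.25
eef_pos: [408.6, 109.3, 215.0]
tcp_rot: [3.141, 0.001, 2.731]
contact_force: [1.3, 0.4, -1.1]
opening: 1.001
grasp_force: 0.0
(array([-0.1187, -0.1439,  0.005 ]), array([ 0.0005,  0.0006, -0.074 ])) [ 1.32867949  0.43505367 -1.06522667]
```

```bash
python3 -m crank '[[-0.03,-0.036,0,0,0,-0.02,1],[-0.06,-0.072,0,0,0,-0.04,1],[-0.09,-0.108,0,0,0,-0.06,1],[-0.119,-0.144,0.003,0,0,-0.074,1],[-0.119,-0.144,0.005,0,0,-0.074,1]]'; python3 -m crank '[[0,0,0,0,0,0,1],[0,0,0,0,0,0,1],[0,0,0,0,0,0,1]]'
python3 - <<'E'
from h import *
f=cams.grab_frame("wrist"); s=r.sense(); print(s["eef_pos"],s["tcp_rot"],s["opening"],f["position"],f["orientation"])
for P in [(530,-91,30),(520,-88,59),(585,-110,52)]: print(proj(f,P))
np.save("f.npy",f,allow_pickle=True)
crop(f,0,0,512,384,1.5,"pics/w0.png")
E
```

```text
clock: 1.75
eef_pos: [461.3, -73.0, 209.8]
tcp_rot: [-3.141, 0.002, 2.801]
contact_force: [0.8, -0.1, -0.8]
opening: 0.145
grasp_force: 0.0
clock: 2.05
eef_pos: [459.7, -67.2, 209.8]
tcp_rot: [3.141, -0.0, 2.806]
contact_force: [-0.4, -0.4, -0.9]
opening: 0.003
grasp_force: 0.0
[459.82084327 -67.21180049 209.81763799] [3.14144952e+00 4.31640273e-05 2.80660172e+00] 0.00013909832145113764 [394.76430553 -44.18719506 369.88157303] [ 2.86681967e+00 -1.28102158e-03  1.23471459e+00]
(np.float64(255.09221100107297), np.float64(223.78018709899885))
(np.float64(254.75171552527493), np.float64(225.0865494262563))
(np.float64(255.26051067728463), np.float64(269.78047266658325))
```

View pics/w0.png

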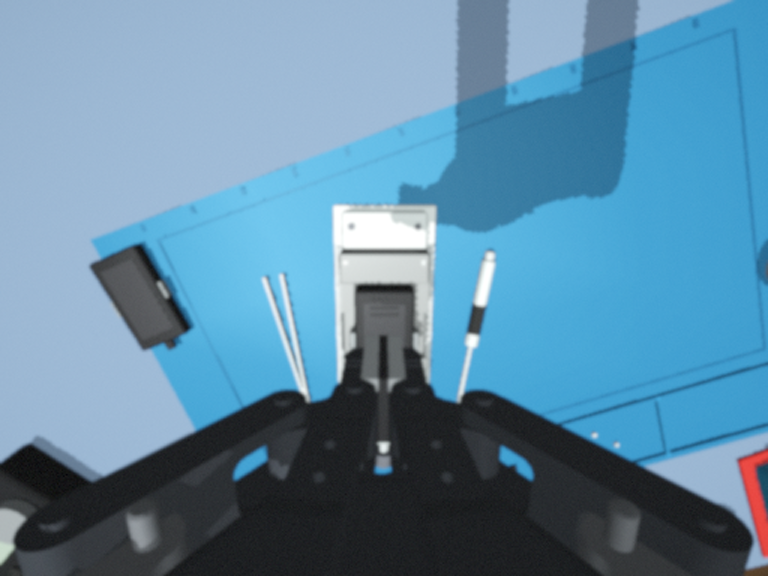

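```bash
python3 -c "
from h import *
print(todo([578,-129.5,130],2.805))"
```

```text
(array([-0.1321, -0.02  ,  0.0798]), array([0.0001, 0.    , 0.0016]))
```

```bash
python3 -m crank '[[-0.044,-0.007,0.015,0,0,0,1],[-0.088,-0.014,0.03,0,0,0,1],[-0.132,-0.02,0.05,0,0,0,1],[-0.132,-0.02,0.08,0,0,0,1],[-0.132,-0.02,0.08,0,0,0,1]]'
python3 - <<'E'
from h import *
f=cams.grab_frame("wrist"); s=r.sense(); print(s["eef_pos"],s["tcp_rot"])
H=np.array([530.6,-89.3,3]);y=-.337;A=np.array([[np.cos(y),-np.sin(y),0],[np.sin(y),np.cos(y),0],[0,0,1]])
for P in [(58,0,54),(53,-6,54),(53,6,54),(37,-25,56),(37,25,56),(-57,-25,56),(-57,25,56)]: print(P,np.round(1.5*np.array(proj(f,H+A@P))))
for P in [s["eef_pos"]+[0,0,-19]]: print("tip",np.round(1.5*np.array(proj(f,P))))
np.save("f.npy",f,allow_pickle=True)
crop(f,0,0,512,384,1.5,"pics/w1.png")
E
```

```text
clock: 2.6
eef_pos: [575.8, -129.5, 125.9]
tcp_rot: [-3.141, -0.007, 2.806]
contact_force: [-1.0, 0.5, -0.3]
opening: 0.002
grasp_force: 0.0
[ 576.16639513 -129.5439243   127.94529389] [-3.14113456 -0.00503522  2.80588215]
(58, 0, 54) [420. 297.]
(53, -6, 54) [410. 289.]
(53, 6, 54) [430. 289.]
(37, -25, 56) [378. 264.]
(37, 25, 56) [464. 264.]
(-57, -25, 56) [378.  88.]
(-57, 25, 56) [474.  88.]
tip [382. 326.]
```

View pics/w1.png

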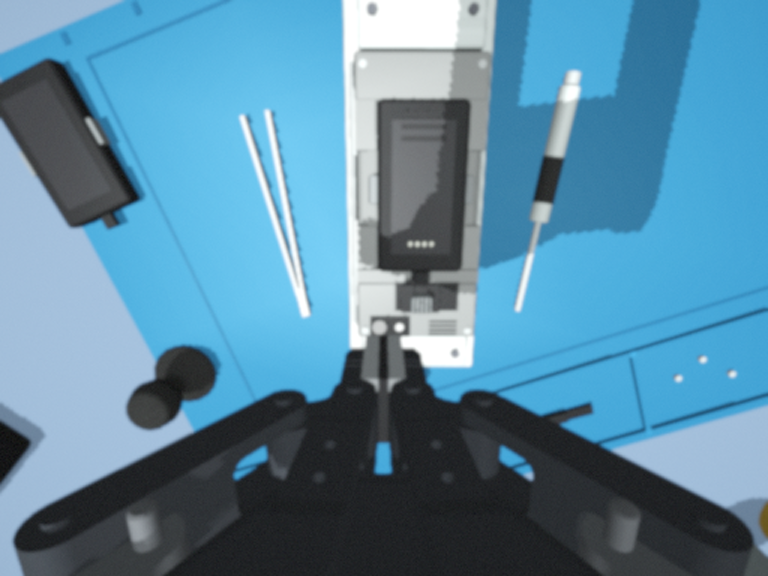

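```bash
python3 -m crank '[[0,0,0,0,0,0,1],[0,0,0,0,0,0,1]]'
python3 - <<'E'
from h import *
f=cams.grab_frame("wrist"); s=r.sense(); print(s["eef_pos"],s["tcp_rot"],f["position"],f["orientation"])
crop(f,225,50,335,230,3.3,"pics/w2.png")
np.save("f.npy",f,allow_pickle=True)
E
```

```text
clock: 2.85
eef_pos: [578.4, -130.4, 131.5]
tcp_rot: [3.141, 0.002, 2.806]
contact_force: [0.7, 1.2, -0.1]
opening: 0.004
grasp_force: 0.0
[ 578.42709168 -130.52979582  131.53384605] [3.14132220e+00 2.42178608e-03 2.80543602e+00] [ 513.08549056 -107.17789243  291.48834056] [ 2.86447250e+00 -1.37524222e-03  1.23401672e+00]
```

View pics/w2.png

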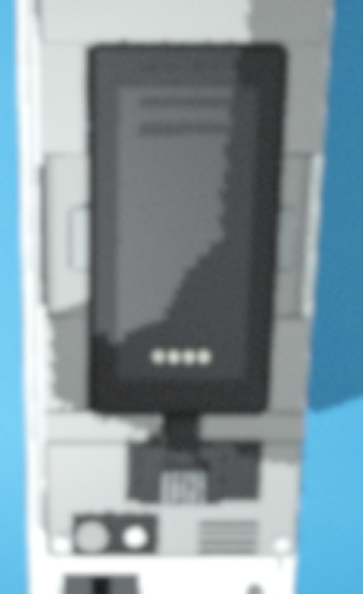

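Run:
```python
from h import *
f=np.load("f.npy",allow_pickle=True).item()
q=lambda u,v,z: ray(f,225+u/3.3,50+v/3.3,z)[:2]
p=np.array([q(*c,59) for c in [(89,44),(288,44),(270,412),(91,412)]])
a=(p[2]+p[3]-p[0]-p[1])/2;b=(p[1]+p[2]-p[0]-p[3])/2
print(p,p.mean(0),np.linalg.norm(a),np.linalg.norm(b),np.arctan2(a[1],a[0]),np.arctan2(-b[0],b[1]))
y=-.337;A=np.array([[np.cos(y),-np.sin(y)],[np.sin(y),np.cos(y)]])
t=q(184,487,57);print("tab",t,"pad",q(79,238,50),q(290,240,50))
print("tab-pack in holder axes (68,0)",A.T@(t-p.mean(0)))
print("holder from pack",p.mean(0)+A@[10,0],"from tab",t-A@[58,0])
```

```text
[[ 474.30690031  -95.93669755]
 [ 490.29998339  -50.22257513]
 [ 576.86757159  -79.99095157]
 [ 560.76259719 -125.94507403]] [525.55926312 -88.02382457] 91.5291174588374 48.56272339552086 -0.33264588322815886 -0.33681253972826947
tab [ 590.13697312 -108.61034723] pad [ 516.67245375 -113.8584964 ] [535.83650722 -60.69734274]
tab-pack in holder axes (68,0) [67.75235548  1.92454434]
holder from pack [534.99677195 -91.33039789] from tab [535.39942191 -89.43222199]
```

```bash
python3 -m crank '[[0.002,0,0.02,0,0,0,1],[0.002,0,0.04,0,0,0,1],[0.002,0,0.048,0,0,0,1],[0.002,0,0.054,0,0,0,1],[0.002,0,0.054,0,0,0,1]]'; python3 -m crank '[[0,0,0.002,0,0,0,1],[0,0,0.004,0,0,0,1],[0,0,0.004,0,0,0,1]]'
python3 - <<'E'
from h import *
f=cams.grab_frame("wrist"); s=r.sense(); print(s["eef_pos"],s["tcp_rot"],s["contact_force"])
crop(f,190,90,350,290,3,"pics/w3.png")
np.save("f.npy",f,allow_pickle=True)
print(3*(np.array(proj(f,s["eef_pos"]+[0,0,-19]))-[190,90]))
E
```

```text
clock: 3.4
eef_pos: [576.0, -130.2, 75.8]
tcp_rot: [-3.142, -0.0, 2.805]
contact_force: [-0.3, 0.2, 0.3]
opening: -0.001
grasp_force: 0.0
clock: 3.7
eef_pos: [576.2, -130.2, 71.9]
tcp_rot: [3.142, 0.0, 2.805]
contact_force: [-0.4, -0.7, 0.7]
opening: -0.004
grasp_force: 0.0
[ 576.22454027 -130.25450724   71.94522514] [3.14155381e+00 3.98244257e-04 2.80478688e+00] [-0.65568722 -0.42830885  0.2089415 ]
[193.10572867 376.35629158]
```

View pics/w3.png

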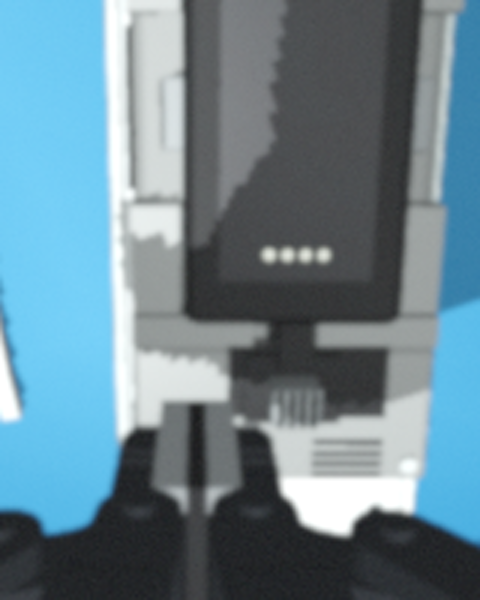

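```bash
python3 -m crank '[[0.006,0,0.002,0,0,0,1],[0.006,0.004,0.002,0,0,0,1],[0.006,0.008,0.002,0,0,0,1],[0.006,0.012,0.002,0,0,0,1],[0.006,0.016,0.002,0,0,0,1]]'; python3 -m crank '[[0,0.001,0,0,0,0,1],[0,0.001,0,0,0,0,1]]';python3 - <<'E'
from h import *
f=cams.grab_frame("wrist"); s=r.sense(); print(s["eef_pos"],s["tcp_rot"],s["contact_force"])
crop(f,190,90,350,290,3,"pics/w4.png")
E
```

```text
clock: 4.25
eef_pos: [576.0, -112.7, 69.8]
tcp_rot: [3.142, 0.0, 2.805]
contact_force: [-0.9, -0.1, -0.5]
opening: 0.004
grasp_force: 0.0
clock: 4.45
eef_pos: [576.1, -111.9, 69.7]
tcp_rot: [-3.142, 0.0, 2.805]
contact_force: [-1.3, 0.6, -0.6]
opening: -0.001
grasp_force: 0.0
[ 576.07312164 -112.02990242   69.68690706] [-3.14152785e+00  1.82391882e-06  2.80521085e+00] [-0.40905004 -0.04982939 -0.20476083]
```

View pics/w4.png

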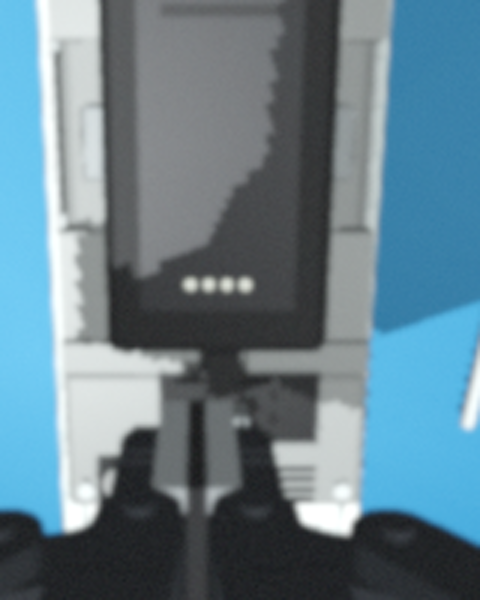

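Run:
```python
from h import *
f=cams.grab_frame("wrist"); s=r.sense(); print(s["contact_force"])
g=f["image"][195:250,235:310].astype(float); g=255*np.clip(g/130,0,1)**.6
f["image"]=g.astype(np.uint8); crop(f,0,0,75,55,9,"pics/w5.png")
```

```text
[-0.49852492 -0.10662268 -0.03081724]
```

View pics/w5.png

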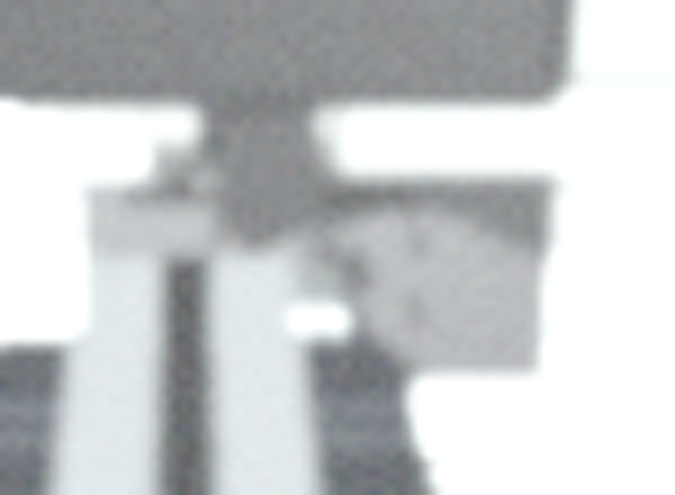

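```bash
python3 -m crank '[[0,-0.006,0,0,0,0,1],[0,-0.012,0,0,0,0,1],[0,-0.019,0,0,0,0,1],[0,-0.019,0,0,0,0,1],[0,-0.019,0,0,0,0,1]]'; python3 -m crank '[[0,0,0.002,0,0,0,1],[0,0,0.003,0,0,0,1],[0,0,0.003,0,0,0,1]]';python3 -m crank '[[0,0,0.001,0,0,0,1],[0,0,0.002,0,0,0,1],[0,0,0.002,0,0,0,1]]'
python3 - <<'E'
from h import *
f=cams.grab_frame("side"); s=r.sense(); print(s["eef_pos"],s["tcp_rot"],s["contact_force"])
np.save("f.npy",f,allow_pickle=True)
u,v=proj(f,s["eef_pos"]+[0,0,-19]); print(u,v)
u,v=int(u),int(v); crop(f,u-60,v-50,u+40,v+25,7,"pics/s1.png"); print(u-60,v-50)
E
```

```text
clock: 5.05
eef_pos: [569.6, -130.5, 69.7]
tcp_rot: [3.142, -0.0, 2.804]
contact_force: [-0.7, 0.1, 0.3]
opening: -0.001
grasp_force: 0.0
clock: 5.35
eef_pos: [569.6, -129.9, 66.4]
tcp_rot: [-3.142, -0.0, 2.805]
contact_force: [-0.0, -0.2, 0.3]
opening: -0.001
grasp_force: 0.0
clock: 5.65
eef_pos: [569.7, -130.0, 64.5]
tcp_rot: [-3.142, -0.0, 2.805]
contact_force: [-0.2, 0.3, -0.2]
opening: -0.002
grasp_force: 0.0
[ 569.68516614 -130.03947353   64.5888896 ] [-3.14157921e+00 -1.40943057e-04  2.80485696e+00] [-0.91269155 -0.07010486  0.62338889]
257.5105454126582 261.2660474468737
197 211
```

View pics/s1.png

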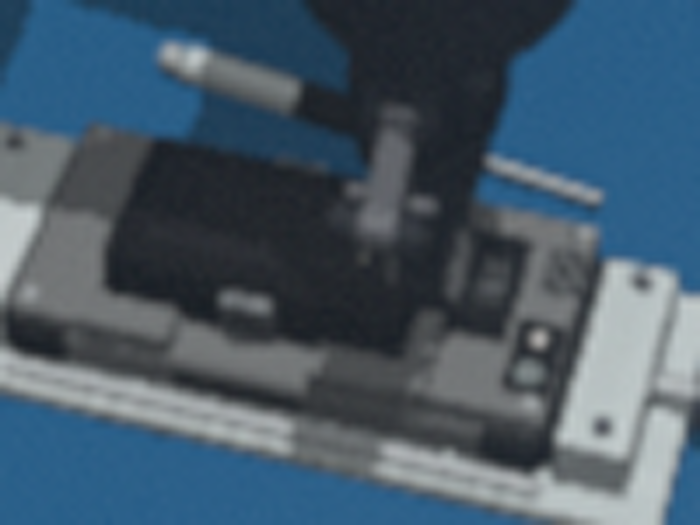

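Run:
```python
from h import *
f=np.load("f.npy",allow_pickle=True).item(); w=cams.grab_frame("wrist"); s=r.sense(); T=s["eef_pos"]; M=rot(s["tcp_rot"])
def line(c,u,v): return np.array(c["position"]),rot(c["orientation"])@np.array([(u-c["cx"])/c["fx"],(v-c["cy"])/c["fy"],1])
for nm,c,u,v in (("side",f,197+380/7,211+235/7),("wrist near edge",w,190+197/3,90+385/3),("wrist w3 edge",w,190+197/3,90+403/3)):
    p,d=line(c,u,v); p=M.T@(p-T); d=M.T@d
    if nm=="side":
        for yy in (-10,0): print(nm,yy,(p+d*(yy-p[1])/d[1]).round(1))
    else:
        for z in (-20,0,19): print(nm,(p+d*(z-p[2])/d[2]).round(1))
cv2.imwrite("pics/w6.png",w["image"][:,:,::-1])
```

```text
side -10 [ 10.9 -10.  -44.5]
side 0 [ 13.7   0.  -31.5]
wrist near edge [ 13.3   0.8 -20. ]
wrist near edge [ 5.3  0.9 -0. ]
wrist near edge [-2.2  0.9 19. ]
wrist w3 edge [  9.6   0.8 -20. ]
wrist w3 edge [1.2 0.9 0. ]
wrist w3 edge [-6.9  0.9 19. ]
```

Run:
```python
from h import *
f=np.load("f.npy",allow_pickle=True).item()
y=-.337;A=np.array([[np.cos(y),-np.sin(y),0],[np.sin(y),np.cos(y),0],[0,0,1]])
for H in ([530.3,-89.5,3],[535,-90.5,3]):
    for nm,P in dict(tab=(58,0,54),tabfoot=(58,0,44),padr=(-10,-29.5,43),packtail_r=(-57,-25,56),packhead_r=(37,-25,56),packheadbot=(37,-25,32),basecorner=(122,-46,0)).items():
        print(H[0],nm,(7*(np.array(proj(f,H+A@P))-[197,211])).round())
```

```text
530.3 tab [470. 269.]
530.3 tabfoot [469. 289.]
530.3 padr [225. 318.]
530.3 packtail_r [ 79. 246.]
530.3 packhead_r [380. 314.]
530.3 packheadbot [380. 363.]
530.3 basecorner [634. 545.]
535 tab [486. 270.]
535 tabfoot [485. 291.]
535 padr [241. 320.]
535 packtail_r [ 95. 247.]
535 packhead_r [396. 316.]
535 packheadbot [396. 364.]
535 basecorner [650. 547.]
```

```bash
python3 -m crank '[[0,0.001,-0.012,0,0,0,1],[-0.009,0.001,-0.012,0,0,0,1],[-0.009,0.001,-0.006,0,0,0,1],[-0.009,0.001,0,0,0,0,1],[-0.009,0.001,0,0,0,0,1]]'; for i in 1 2; do python3 -c "
from rig import r;print(r.sense()['contact_force'])"; done; python3 -m crank '[[0,0,0.002,0,0,0,1],[0,0,0.004,0,0,0,1],[0,0,0.004,0,0,0,1]]'
```

```text
clock: 6.25
eef_pos: [577.5, -131.9, 63.3]
tcp_rot: [-3.141, -0.002, 2.805]
contact_force: [-0.3, -0.1, -0.2]
opening: 0.001
grasp_force: 0.0
[-0.28471612 -0.09982908 -0.19606166]
[-0.28471612 -0.09982908 -0.19606166]
clock: 6.55
eef_pos: [578.3, -132.0, 60.3]
tcp_rot: [-3.142, -0.001, 2.805]
contact_force: [-1.0, -0.2, -0.5]
opening: -0.0
grasp_force: 0.0
```

```bash
python3 -m crank '[[0,0,0.002,0,0,0,1],[0,0,0.004,0,0,0,1],[0,0,0.004,0,0,0,1]]';python3 -m crank '[[0,0,0.002,0,0,0,1],[0,0,0.004,0,0,0,1],[0,0,0.004,0,0,0,1]]';python3 -c "
from h import *
print(r.sense()['contact_force'],r.sense()['joint_efforts'])
w=cams.grab_frame('wrist')
np.save('w6.npy',w['image'])
g=w['image'].mean(2).astype(int)
for v in range(180,262,3): print(v,g[v,225:320:3])"
```

```text
clock: 6.85
eef_pos: [578.4, -132.1, 56.4]
tcp_rot: [-3.142, -0.0, 2.805]
contact_force: [0.4, -0.4, -1.2]
opening: 0.002
grasp_force: 0.0
clock: 7.15
eef_pos: [578.3, -132.1, 52.4]
tcp_rot: [-3.142, -0.0, 2.805]
contact_force: [-0.9, 0.3, 0.2]
opening: -0.004
grasp_force: 0.0
[-0.86272067  0.25633088  0.22785672] [ 4.87009092e-04 -6.21388865e+01 -2.57385170e+01 -8.80938569e-05
 -7.29649211e-02 -2.35835194e-05]
180 [169 201 180 169 203 226 170 156 154  88  43  52  53  56  71  73  74  74
  75 121 139  92 152  88 147 107 126 124  76  78  77  77]
183 [181 200 180 158 155 168 157 155 155  89  44  50  53  54  71  72  72  76
  72  76  74  75  75  76  75  76  76  74  76  78  76  77]
186 [170 199 181 157 155 155 156 157 155  91  45  52  53  56  68  69  70  69
  72  70  69  72  72  71  71  74  74  74  72  74  73  72]
189 [186 198 181 159 154 155 154 156 155  94  42  51  53  48  52  55  52  53
  56  55  53  55  55  51  55  57  57  56  56  56  54  57]
192 [192 200 179 159 153 155 154 155 155  96  45  50  52  52  53  53  54  54
  53  50  54  55  53  55  51  54  54  55  55  57  54  55]
195 [202 2
[... 2394 characters left out ...]
 156 157 157 156 155 151]
249 [177  97  38  39  37  72 116 115 115  75  32  67 116 116 116  78  38  34
  38 103 208 211 211 211 210 179 167 168 167 168 168 165]
252 [171  65  38  34  36  63 117 146 154 102  49  96 155 147 116  67  39  38
  36  66 200 211 210 211 209 193 190 190 190 190 190 189]
255 [133  40  39  36  38  37  42  93 170 137  68 126 175  93  48  38  35  39
  37  44 145 204 210 209 208 181 174 175 174 174 173 174]
258 [ 41  39  44  45  44  48  36  38  90 128  70 118 106  39  37  44  45  47
  45  39  40 152 219 220 217 190 184 180 177 155 119 110]
261 [ 39  36  45  58  60  47  38  38  53  83  69  88  58  37  36  46  57  62
  47  38  38 107 255 255 255 255 255 255 219 122  61  43]
```

```bash
python3 -m crank '[[0,0,0.002,0,0,0,1],[0,0,0.004,0,0,0,1],[0,0,0.004,0,0,0,1]]';python3 -m crank '[[0,0,0.002,0,0,0,1],[0,0,0.004,0,0,0,1],[0,0,0.004,0,0,0,1]]';python3 -m crank '[[0,0,0.002,0,0,0,1],[0,0,0.003,0,0,0,1],[0,0,0.003,0,0,0,1]]'
```

```text
clock: 7.5
eef_pos: [578.3, -132.1, 48.3]
tcp_rot: [-3.141, -0.001, 2.805]
contact_force: [0.5, 1.0, 0.3]
opening: -0.004
grasp_force: 0.0
clock: 7.8
eef_pos: [578.3, -132.1, 44.3]
tcp_rot: [-3.142, -0.001, 2.805]
contact_force: [-0.1, -0.2, 0.1]
opening: -0.002
grasp_force: 0.0
clock: 8.1
eef_pos: [578.4, -132.1, 41.5]
tcp_rot: [-3.142, -0.0, 2.805]
contact_force: [-0.1, -0.8, -0.3]
opening: -0.003
grasp_force: 0.0
```

```bash
python3 -m crank '[[0,0,0.002,0,0,0,1],[0,0,0.002,0,0,0,1]]';python3 -m crank '[[0,0,0.002,0,0,0,1],[0,0,0.002,0,0,0,1]]';python3 - <<'E'
from h import *
w=cams.grab_frame('wrist'); s=r.sense(); print(s["contact_force"])
g=w['image'].mean(2).astype(int)
for v in range(195,262,3): print(v,g[v,225:330:3])
E
```

```text
clock: 8.3
eef_pos: [578.4, -132.1, 39.5]
tcp_rot: [-3.142, -0.0, 2.805]
contact_force: [-0.5, -0.1, -0.3]
opening: 0.0
grasp_force: 0.0
clock: 8.5
eef_pos: [578.4, -132.1, 37.4]
tcp_rot: [-3.142, -0.0, 2.805]
contact_force: [1.1, -0.5, -0.4]
opening: 0.003
grasp_force: 0.0
[-0.95076034  0.24867174 -0.16345384]
195 [188 181 169 153 153 154 154 156 153  77  40  51  53  52  56  57  58  57
  57  57  58  56  54  59  58  58  57  57  58  56  57  58  59  59  62]
198 [188 185 168 152 154 153 154 155 151  78  45  52  50  48  52  50  51  52
  55  55  53  54  55  53  52  54  53  53  52  53  55  56  54  56  54]
201 [194 184 169 152 152 153 152 154 151  69  42  51  50  53  54  52  49  55
  53  53  50  52  54  53  48  53  53  57  54  53  54  53  53  56  53]
204 [208 197 167 149 150 148 151 151 145  57  40  49  52  50  50  51  50  51
  51  53  51  53  51  52  54  53  55  55  54  53  54  54  52  53  53]
207 [240 230 152 123 123 122 123 123 122  94  43  48  51  50  49  51  49  50
  51  52  50  50  53  52  51  53  51  54  53  51  51  55  53  53  54]
210 [239 248 188 152 150 152 152 152 153 146 104  73
[... 1893 characters left out ...]
15 116  75  30  68 115 117 115  78  37  38
  38  52 127 126  94 122 122  95 123 113  93  99 142 149 150 160 178]
252 [171  80  36  35  39  63 118 147 155 105  49  96 155 146 118  66  40  35
  34  59 187 177 135 148 150 126 146 143 179 195 173 187 198 208 210]
255 [132  39  40  36  36  41  41  94 169 136  70 127 176  92  45  39  35  36
  39  44 142 204 208 209 209 207 203 195 199 198 198 198 198 198 197]
258 [ 42  39  42  41  46  48  38  36  91 128  70 120 105  38  34  44  45  43
  47  37  42 149 210 210 210 210 194 179 178 172 162 160 160 169 177]
261 [ 38  34  45  59  60  49  37  37  51  84  71  86  58  37  37  46  60  61
  46  33  38  77 200 209 209 209 180 136 108  89  64  56  59  87 102]
```

```bash
python3 -m crank '[[0,0,0.002,0,0,0,1],[0,0,0.002,0,0,0,1]]';python3 -m crank '[[0,0,0.002,0,0,0,1],[0,0,0.002,0,0,0,1]]';python3 -m crank '[[0,0,0.002,0,0,0,1],[0,0,0.002,0,0,0,1]]'
```

```text
clock: 8.75
eef_pos: [578.4, -132.1, 35.5]
tcp_rot: [-3.142, -0.0, 2.805]
contact_force: [1.0, -0.3, -0.9]
opening: -0.002
grasp_force: 0.0
clock: 8.95
eef_pos: [578.4, -132.1, 33.4]
tcp_rot: [-3.142, -0.0, 2.805]
contact_force: [-0.7, -0.5, 0.9]
opening: -0.002
grasp_force: 0.0
clock: 9.15
eef_pos: [578.4, -132.1, 31.4]
tcp_rot: [-3.142, -0.0, 2.805]
contact_force: [0.6, 0.7, -0.8]
opening: -0.002
grasp_force: 0.0
```

```bash
python3 -m crank '[[0,0,0.002,0,0,0,1],[0,0,0.002,0,0,0,1]]';python3 -m crank '[[0,0,0.002,0,0,0,1],[0,0,0.002,0,0,0,1]]';python3 -m crank '[[0,0,0.002,0,0,0,1],[0,0,0.002,0,0,0,1]]'
python3 - <<'E'
from h import *
w=cams.grab_frame('wrist'); s=r.sense(); print(s["contact_force"])
g=w['image'].mean(2).astype(int)
for v in range(204,262,3): print(v,g[v,231:318:3])
E
```

```text
clock: 9.35
eef_pos: [578.4, -132.1, 29.4]
tcp_rot: [-3.142, -0.0, 2.805]
contact_force: [0.1, 1.1, -0.5]
opening: 0.002
grasp_force: 0.0
clock: 9.55
eef_pos: [578.6, -132.2, 27.6]
tcp_rot: [-3.142, 0.0, 2.805]
contact_force: [0.5, -0.2, 0.2]
opening: 0.002
grasp_force: 0.0
clock: 9.75
eef_pos: [578.7, -132.1, 27.4]
tcp_rot: [3.142, 0.0, 2.805]
contact_force: [-6.4, 1.8, 21.1]
opening: -0.002
grasp_force: 10.3
[-7.12078181  0.38971618 20.11397686]
204 [154 152 152 152 153 154 146  79  44  48  50  50  48  51  50  50  50  52
  50  52  51  51  54  52  54  54  50  50  52]
207 [151 152 152 154 153 154 139  58  42  49  51  52  49  51  51  50  51  50
  51  50  51  51  52  52  54  53  53  54  53]
210 [145 144 144 145 144 145 133  51  40  53  48  52  50  50  51  53  50  51
  51  50  51  51  52  55  52  54  50  52  56]
213 [136 135 135 135 134 137 135  92  44  47  50  49  51  50  49  50  51  52
  53  48  51  53  52  50  48  50  50  52  51]
216 [153 152 151 152 153 154 154 142 100  71  70  73  73  72  73  74  73  68
  67  43  44  41  41  42  44  43  62  79  75]
219 [155 151 151 150 150 152 153 
[... 1111 characters left out ...]
 30  68 115 117 117  70  36  38  40  42
  49  67 115 106 118 119 106 124 104  76  51]
249 [ 36  36  35  72 116 115 116  74  34  68 115 117 116  73  38  39  39  37
  48  71 128  98 125 125  95 137 101  80  49]
252 [ 36  37  37  64 117 146 155 105  49  96 155 147 119  68  37  35  40  36
  49  72 128  98 120 123  88 130 108  81  48]
255 [ 41  35  35  36  44  95 171 137  70 129 176  92  46  37  38  38  35  36
  43  71 127 104 111 127  89 129 109  74  51]
258 [ 46  44  46  47  41  35  91 129  70 121 107  38  36  42  45  48  48  39
  37  68 123 105 109 129  91 124 114 123 114]
261 [ 47  60  61  49  35  35  53  83  70  89  58  38  41  45  58  64  45  36
  39  60 159 132 139 157 116 144  76  65  49]
```

```bash
python3 -m crank '[[0,0,-0.0065,0,0,0,1],[0,0.004,-0.0065,0,0,0,1],[0,0.008,-0.0065,0,0,0,1],[0,0.012,-0.0065,0,0,0,1],[0,0.014,-0.0065,0,0,0,1]]'; python3 -m crank '[[0,0.002,0,0,0,0,1],[0,0.004,0,0,0,0,1]]'
python3 - <<'E'
from h import *
w=cams.grab_frame('wrist'); s=r.sense(); print(s["contact_force"],s["eef_pos"])
g=w['image'].mean(2).astype(int)
for v in range(216,262,3): print(v,g[v,231:318:3])
E
```

```text
clock: 10.3
eef_pos: [583.6, -118.6, 32.1]
tcp_rot: [-3.141, 0.0, 2.805]
contact_force: [-0.8, -2.8, 2.0]
opening: -0.004
grasp_force: 1.5
clock: 10.5
eef_pos: [584.7, -115.4, 32.2]
tcp_rot: [-3.141, 0.0, 2.805]
contact_force: [-1.1, -8.2, 2.8]
opening: -0.004
grasp_force: 4.7
[-0.35201905 -6.69910889  2.87945118] [ 584.58961062 -115.51396715   32.17073523]
216 [151 151 152 151 151 153 151 138 140  74  47  45  49  97 140 112  57  55
  55  55  71 152 157 157 157 158 159 160 159]
219 [152 151 152 154 150 152 148  91  83  53  43  45  46  61  85  87  64  54
  54  52  74 151 158 157 157 158 158 158 158]
222 [142 142 143 128 103 108 105  66  54  61  67  68  58  50  56  57  52  51
  51  52  60 102 105 103 105 110 146 147 149]
225 [146 148 145 125  86 115 115  94  36  86 116 115  89  36  40  39  49  52
  53  49  50  43  41  41  42  79 149 152 152]
228 [151 151 151 129  92 116 118  94  33  86 118 118  98  52  50  54  48  53
  52  51  54  53  54  54  52  86 156 157 158]
231 [152 134 122 102  99 118 119  94  35  86 117 117 101  49  45  44  48  52
  50  52  52  50  52  52  52  91 156 158 156]
23
[... 527 characters left out ...]
 31  66 115 118 116  71  39  39  38  53
 122  98 133 110  82  50  50 121 156 154 156]
249 [ 38  40  39  73 116 117 117  72  30  69 115 115 116  78  38  39  38  39
 122  96 133 113  79  50  57 125 154 153 155]
252 [ 38  37  38  62 116 148 156 106  49  96 157 148 118  66  35  39  37  40
 124  95 130 113  86  68 109 151 152 152 153]
255 [ 41  41  41  41  42  95 171 138  69 129 178  92  50  40  40  37  38  42
  89  92 132 120 148 161 150 155 153 153 155]
258 [ 43  47  47  48  40  39  90 130  71 122 108  37  37  44  45  44  45  40
  40 130 195 191 198 201 184 203 183 182 193]
261 [ 44  59  62  48  38  40  52  84  70  89  58  39  34  46  59  60  50  40
  37  54 138 144 145 144 147 200 166  98  67]
```

```bash
python3 -m crank '[[0,0.001,0,0,0,0,1],[0,0.002,0,0,0,0,1]]'; python3 -m crank '[[0,0.001,0,0,0,0,1],[0,0.002,0,0,0,0,1]]'
python3 - <<'E'
from h import *
w=cams.grab_frame('wrist'); s=r.sense(); print(s["contact_force"],s["eef_pos"])
np.save('w7.npy',w['image'])
g=w['image'].mean(2).astype(int)
for v in range(213,256,6): print(v,g[v,237:324:3])
E
```

```text
clock: 10.75
eef_pos: [584.9, -114.8, 32.2]
tcp_rot: [-3.139, 0.0, 2.806]
contact_force: [-3.1, -14.9, 2.6]
opening: -0.0
grasp_force: 7.4
clock: 10.95
eef_pos: [585.1, -114.1, 32.2]
tcp_rot: [-3.138, 0.0, 2.806]
contact_force: [-5.0, -21.0, 3.6]
opening: 0.001
grasp_force: 10.9
[ -4.52693118 -19.65805632   3.43090606] [ 585.10710289 -114.20932884   32.21464942]
213 [ 90  92  91  91  85  91  65  45  47  43  55  83  75  48  46  43  48  46
  79  89  89  89  97 137 159 160 161 160 161]
219 [151 151 152 149  99  86  65  51  48  46  53  85  90  83  50  53  54  58
 146 157 157 157 158 159 158 160 159 159 159]
225 [134  50  86 116 116  96  36  90 117 117  88  36  41  44  52  50  52  53
  44  40  43  39  58 142 151 150 152 151 150]
231 [114  49  97 118 117  94  33  87 118 116 102  48  45  43  51  51  50  55
  53  53  50  52  73 153 157 157 158 158 155]
237 [ 39  43 112 117 118  84  35  79 117 117 112  49  34  39  47  83  87  83
  84  55  47  52  82 156 157 156 157 158 152]
243 [ 51  61 115 116 117  82  35  75 117 117 116  67  52  51  54 101 112 135
 104 112  52  49  89 155 156 155 155 156 153]
249 [ 38  70 117 117 117  76  33  67 115 118 118  76  39  37  39  71 102 137
  91  98  50  52 106 155 154 154 156 154 152]
255 [ 37  38  46  94 172 140  72 130 176  92  48  37  39  33  38  40  61 134
 105 145 159 153 154 154 153 155 161 154 158]
```

```bash
python3 -m crank '[[0,-0.006,0,0,0,0,1],[0,-0.006,-0.02,0,0,0,1],[0,-0.006,-0.05,0,0,0,0.5],[0,-0.006,-0.05,0,0,0,0.15],[0,-0.006,-0.05,0,0,0,0.15]]'; python3 -c "
from h import *
print(todo([526,-88,80],2.805),r.sense()['contact_force'])"
```

```text
clock: 11.5
eef_pos: [583.9, -116.8, 82.4]
tcp_rot: [3.141, 0.001, 2.805]
contact_force: [-0.8, 1.1, 0.5]
opening: 0.509
grasp_force: 0.0
(array([0.0642, 0.008 , 0.0024]), array([ 0.0004,  0.0005, -0.0002])) [-0.79858979  1.0585852   0.51369289]
```

```bash
python3 -m crank '[[0.03,0.004,0,0,0,0,0.15],[0.06,0.008,0,0,0,0,0.15],[0.064,0.008,0,0,0,0,0.15],[0.064,0.008,0,0,0,0,0.15],[0.064,0.008,0,0,0,0,0.15]]'
python3 - <<'E'
from h import *
w=cams.grab_frame('wrist'); s=r.sense(); print(s["contact_force"],s["eef_pos"],s["opening"])
np.save('w8.npy',w['image'])
H=np.array([535.4,-91.2,3]);y=-.336;A=np.array([[np.cos(y),-np.sin(y),0],[np.sin(y),np.cos(y),0],[0,0,1]])
for P in [(-57,-25,56),(-57,25,56),(-40,-25,56),(-40,25,56),(-10,-29.5,45),(-10,29.5,45),(-122,-46,27),(-122,46,27)]: print(P,np.round(proj(w,H+A@P)))
g=w['image'].mean(2).astype(int)
for v in range(120,262,7): print(v,g[v,195:318:4])
E
```

```text
clock: 12.0
eef_pos: [526.9, -88.5, 81.9]
tcp_rot: [3.142, 0.0, 2.805]
contact_force: [-0.2, -0.3, -0.3]
opening: 0.848
grasp_force: 0.0
[-0.29564491  0.13752992 -0.30155427] [527.10969453 -88.63620626  82.0098571 ] 0.8502966928663809
(-57, -25, 56) [218. 148.]
(-57, 25, 56) [291. 148.]
(-40, -25, 56) [219. 172.]
(-40, 25, 56) [290. 172.]
(-10, -29.5, 45) [217. 207.]
(-10, 29.5, 45) [293. 207.]
(-122, -46, 27) [191.  53.]
(-122, 46, 27) [318.  53.]
120 [173 204 213 236 223 219 219 219 218 217 218 217 217 217 216 216 216 215
 214 214 214 212 211 152 148 150 176 147 185 115 114]
127 [175 192 214 221 221 222 221 221 220 221 221 219 218 219 218 218 217 216
 216 215 214 214 209 156 149 150 149 144 177 115 114]
134 [177 193 220 224 224 224 223 223 223 222 221 221 220 219 219 218 217 217
 216 216 215 212 160 149 149 150 150 145 169 115 114]
141 [179 183 234 218 218 217 213 209 208 181 197 189 203 179 199 201 196 191
 191 179 188 139 139 138 143 144 145 145 160 113 114]
148 [180 180 242 227 227 226 169  40  38  39  38  36  39  38  38  37  38  35
  35  33  23  27  30  71 149 151 151 160 143 1
[... 1403 characters left out ...]
  93  74  67 115 173 135 170 162 159 156 158]
232 [166 165 165 230 207 207 200  73  80  92  99  99  97  98  96  96  95  93
  95  90  91  74  65 132 199 199 200 167 157 156 156]
239 [165 163 162 231 206 205 201  72  78  88  95  95  94  94  95  92  91  92
  90  89  88  70  62 147 198 198 199 145 155 155 155]
246 [161 161 162 227 203 203 202  73  74  83  93  91  91  91  94  93  92  90
  87  88  82  67  60 145 197 198 197 154 154 154 154]
253 [160 161 160 212 202 201 199  75  72  81  88  87  91  97 106  99  92  94
  86  84  80  67  58 161 196 196 195 155 154 155 155]
260 [159 159 158 207 143 130 136  61  68  68  69  69  67  67  67  66  68  66
  65  64  64  63  54 126 135 127 167 154 154 154 153]
```

```bash
python3 -m crank '[[0,-0.0015,0.015,0,0,0,0.15],[0,-0.0015,0.03,0,0,0,0.15],[0,-0.0015,0.036,0,0,0,0.15],[0,-0.0015,0.042,0,0,0,0.15],[0,-0.0015,0.046,0,0,0,0.15]]'; python3 -m crank '[[0,0,0.003,0,0,0,0.15],[0,0,0.005,0,0,0,0.15]]'; python3 -m crank '[[0,0,0.002,0,0,0,0.15],[0,0,0.004,0,0,0,0.15]]'
```

```text
clock: 12.55
eef_pos: [526.0, -89.9, 35.9]
tcp_rot: [3.142, 0.0, 2.805]
contact_force: [-0.7, 0.1, 1.3]
opening: 0.851
grasp_force: 0.0
clock: 12.75
eef_pos: [525.8, -89.8, 31.2]
tcp_rot: [3.142, 0.0, 2.805]
contact_force: [0.1, 0.2, -0.0]
opening: 0.85
grasp_force: 0.0
clock: 12.95
eef_pos: [525.8, -89.8, 27.3]
tcp_rot: [3.142, 0.0, 2.805]
contact_force: [-0.4, -1.3, 0.6]
opening: 0.846
grasp_force: 0.0
```

```bash
python3 -m crank '[[0,0,0.002,0,0,0,0.15],[0,0,0.004,0,0,0,0.15]]';python3 -m crank '[[0,0,0.002,0,0,0,0.15],[0,0,0.002,0,0,0,0.15]]'; python3 -m crank '[[0,0,0.002,0,0,0,0.15],[0,0,0.002,0,0,0,0.15]]'
```

```text
clock: 13.15
eef_pos: [525.7, -89.8, 23.1]
tcp_rot: [3.142, 0.0, 2.805]
contact_force: [0.8, -0.1, -0.0]
opening: 0.853
grasp_force: 0.0
clock: 13.35
eef_pos: [525.4, -89.7, 20.9]
tcp_rot: [-3.141, -0.0, 2.805]
contact_force: [-0.3, 0.7, -0.2]
opening: 0.855
grasp_force: 0.0
clock: 13.55
eef_pos: [525.5, -89.8, 19.0]
tcp_rot: [-3.142, -0.0, 2.805]
contact_force: [-0.4, 0.1, -0.6]
opening: 0.851
grasp_force: 0.0
```

```bash
python3 -m crank '[[0,0,0.002,0,0,0,0.15],[0,0,0.002,0,0,0,0.15]]';python3 -m crank '[[0,0,0.002,0,0,0,0.15],[0,0,0.002,0,0,0,0.15]]'; python3 -m crank '[[0,0,0.002,0,0,0,0.15],[0,0,0.002,0,0,0,0.15]]'
```

```text
clock: 13.75
eef_pos: [525.5, -89.7, 17.0]
tcp_rot: [-3.142, -0.0, 2.805]
contact_force: [0.1, 0.2, -0.8]
opening: 0.848
grasp_force: 0.0
clock: 13.95
eef_pos: [525.5, -89.7, 15.0]
tcp_rot: [-3.142, -0.0, 2.805]
contact_force: [-0.4, -0.6, -0.6]
opening: 0.852
grasp_force: 0.0
clock: 14.15
eef_pos: [525.4, -89.7, 13.0]
tcp_rot: [-3.142, -0.0, 2.805]
contact_force: [-0.5, -0.8, -0.5]
opening: 0.847
grasp_force: 0.0
```

```bash
python3 -m crank '[[0,0,-0.002,0,0,0,0.25],[0,0,-0.002,0,0,0,0.3],[0,0,-0.002,0,0,0,0.3]]' 35; python3 -m crank '[[0,0,0,0,0,0,0.36],[0,0,0,0,0,0,0.4],[0,0,0,0,0,0,0.4]]'
```

```text
clock: 14.45
eef_pos: [525.8, -89.8, 15.4]
tcp_rot: [3.141, 0.0, 2.805]
contact_force: [-1.0, 1.2, 0.3]
opening: 0.697
grasp_force: 0.2
clock: 14.75
eef_pos: [525.9, -89.8, 15.6]
tcp_rot: [3.141, 0.001, 2.805]
contact_force: [-1.7, -0.2, 6.7]
opening: 0.602
grasp_force: 5.0
```

```bash
python3 -m crank '[[0,0,-0.001,0,0,0,0.5],[0,0,-0.001,0,0,0,0.6],[0,0,-0.001,0,0,0,0.6],[0,0,-0.001,0,0,0,0.6]]' 35; python3 -c "
from rig import r;s=r.sense();print(s['contact_force'],s['grasp_force'],s['opening'],s['wrist_torque'])"
```

```text
clock: 15.15
eef_pos: [525.3, -89.8, 16.0]
tcp_rot: [-3.141, -0.0, 2.805]
contact_force: [0.4, -0.2, -1.4]
opening: 0.579
grasp_force: 38.0
[ 0.37043692 -0.23478282 -1.36350389] 38.03455173969269 0.5790989561985592 [-0.03593985 -0.01671708  0.02392527]
```

```bash
python3 -m crank '[[0,0,-0.002,0,0,0,0.6],[0,0,-0.004,0,0,0,0.6],[0,0,-0.006,0,0,0,0.6],[0,0,-0.008,0,0,0,0.6],[0,0,-0.01,0,0,0,0.6]]'; python3 -c "
from rig import r;s=r.sense();print(s['contact_force'],s['grasp_force'],s['opening'],s['wrist_torque'])"
```

```text
clock: 15.65
eef_pos: [525.6, -89.8, 26.4]
tcp_rot: [3.142, 0.0, 2.805]
contact_force: [-0.1, -0.7, -1.2]
opening: 0.575
grasp_force: 38.0
[-0.13648527 -0.72447246 -1.21907997] 38.035814836621284 0.5753992544623144 [-0.00889942 -0.02295733 -0.02078749]
```

```bash
python3 -m crank '[[0,0,-0.01,0,0,0,0.6],[0,0,-0.022,0,0,0,0.6],[0,0,-0.036,0,0,0,0.6],[0,0,-0.05,0,0,0,0.6],[0,0,-0.064,0,0,0,0.6]]'; python3 -m crank '[[0,0,-0.012,0,0,0,0.6],[0,0,-0.022,0,0,0,0.6],[0,0,-0.028,0,0,0,0.6],[0,0,-0.028,0,0,0,0.6],[0,0,-0.028,0,0,0,0.6]]'
python3 - <<'E'
from h import *
w=cams.grab_frame('wrist');t=cams.grab_frame('side');s=r.sense();print(s['contact_force'],s['grasp_force'],s['opening'],s['wrist_torque'],s['eef_pos'])
a=np.load('w8.npy').mean(2).astype(int); g=w['image'].mean(2).astype(int)
for v in range(100,225,7): print(v,g[v,187:330:5])
f0=np.load('f.npy',allow_pickle=True).item()['image'].mean(2).astype(int); g=t['image'].mean(2).astype(int)
H=np.array([535.4,-91.2,3]);y=-.336;A=np.array([[np.cos(y),-np.sin(y),0],[np.sin(y),np.cos(y),0],[0,0,1]])
for P in [(-57,-25,56),(37,-25,56),(-57,-25,156),(37,-25,156),(37,-25,132),(58,12,54)]: print(P,np.round(proj(t,H+A@P)))
for v in range(180,275,5): print(v,g[v,190:290:4])
E
```

```text
clock: 16.15
eef_pos: [525.9, -89.8, 91.9]
tcp_rot: [3.141, 0.001, 2.805]
contact_force: [0.2, 0.7, -1.4]
opening: 0.578
grasp_force: 38.0
clock: 16.65
eef_pos: [525.4, -89.7, 117.9]
tcp_rot: [-3.142, -0.0, 2.805]
contact_force: [-0.1, -1.3, -2.6]
opening: 0.578
grasp_force: 38.0
[ 0.13876158  0.27443198 -2.18301108] 38.03733050823212 0.578257597164484 [0.00622781 0.0189741  0.02668076] [525.12721126 -89.67023299 117.55698435]
100 [191 189 189 189 212 255 255 255 255 255 255 255 255 255 255 255 255 255
 255 255 255 255 215 220 133 133 135 134 134]
107 [192 192 191 192 215 255 240 136 136 137 135 135 135 136 135 133 137 136
 137 135 143 136 224 218 133 132 135 136 135]
114 [194 194 193 193 205 223 240 238 237 236 236 236 235 234 234 234 234 233
 232 232 232 179 170 202 133 134 135 135 136]
121 [197 197 196 197 198 239 254 241 241 240 239 238 237 238 236 212 172 180
 196 188 174 179 172 196 132 133 133 134 133]
128 [198 198 198 198 200 238 244 243 243 243 242 241 240 230 166 167 167 168
 168 170 169 170 164 192 132 133 134 132 134]
135 [200 199 200 199 201 240 246 246 245 244 243 241 2
[... 2862 characters left out ...]
  76  78  79  77  75 107 118
 111 101  95  94  81  88  96]
245 [197 196 199 103 119 119  91  80  77  79  78  78  79  79  79  81  80  95
  74  51  70 120 112 100  96]
250 [115 199 172 118 121 118 113  78  79  79  79 102  96  78  77 101 125 106
  69  60  55 107  88  79 180]
255 [105 146  60  97 118 120 120 120 107 104 120 120 120 120 119 121 137 120
  48  49 103 121 113 175 191]
260 [192 153  90  37  60  71  81  67 115 119 120 121 120 120 120 119 123 115
 120 117  83 124  62 194 193]
265 [ 96 148 170 161 154 173 150  94  50  49  71  97 114  73  99 121 117 101
 119 121  78  81 121 193 196]
270 [ 93  93  92  93  93 101 134 171 162 145 170 156 101  72  65  70  77  87
  71  73  99  99 195 162 198]
```

```bash
python3 -m crank '[[0,0,0,0,0,0,0.6],[0,0,0,0,0,0,0.6],[0,0,0,0,0,0,0.6],[0,0,0,0,0,0,0.6]]' && python3 -c "
from rig import sign_off;print(sign_off())"
```

```text
clock: 17.15
eef_pos: [525.5, -89.8, 118.1]
tcp_rot: [-3.142, -0.0, 2.805]
contact_force: [0.2, -0.1, -1.1]
opening: 0.581
grasp_force: 38.0
the job is handed in; nothing more can be done
None
```

I handed the job in at 17 s with the lock slid across to its end stop and the pack lifted about 10 cm, held level by its pinched catches. I judged the lock, catches and lift from camera pixels, forces and the gripper opening; the hand-in returned no verdict.

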